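# Turn a row of bench pieces round, rack to rack

## Task

The four pieces on the full rack are lined up back to front for the next job. Move them all to the empty rack in reverse order, left and right as seen from the robot: the piece at the left end goes to the right end, the second from the left becomes second from the right, and so on. Stand each one upright, in the middle of its own grey felt square.

Things in the scene. Friction and masses are not known exactly. Their poses are not given: they have to be found in the camera images.
- full_rack: Low wooden rack, full at the start, 70 (x) by 272 mm (y), fixed. Origin: underside centre; +x away from the robot, +y to its left (turned up to 15 degrees). Four grey felt squares 54x54 mm in a row at x = 0, y = +96, +32, -32, -96 mm, tops 15 mm above the origin. Between and outside them five dividers along x, 4 mm thick, tops 21 mm above the origin; bays open to front and back.
- empty_rack: Low wooden rack, empty at the start, 70 (x) by 272 mm (y), fixed. Origin: underside centre; +x away from the robot, +y to its left (turned up to 15 degrees). Four grey felt squares 54x54 mm in a row at x = 0, y = +96, +32, -32, -96 mm, tops 15 mm above the origin. Between and outside them five dividers along x, 4 mm thick, tops 21 mm above the origin; bays open to front and back.
- tube: short plain brass tube, open, 28 mm outer diameter, 28 mm high; can be gripped across its outside in any direction. Loose. Origin: centre of its underside, z up; its x lies within 12 degrees of the full rack's x at the start.
- cube: solid brass dapping cube, 40x40x40 mm, about 0.5 kg, with round hollows in its faces; grip across opposite faces, which lie along its x and y. Loose. Origin: centre of its underside, z up; its x lies within 12 degrees of the full rack's x at the start.
- ring: teal carved wax signet ring standing on its flat bezel, round band upwards, 29 mm high, 0.02 kg. Along x its outline is round, widest (27 mm) at 14 mm above its foot: grip there, closing along x. Along y (the way the hole runs) it is 24 mm wide at the foot, 11 mm at the top: its side faces slope. Loose. Origin: centre of its underside, z up; its x lies within 12 degrees of the full rack's x at the start.
- wax: light brown lump of saw wax, a rounded block 32 (x) by 46 (y) by 21 mm high, 0.06 kg; grip across its 32 mm, closing along x. Loose. Origin: centre of its underside, z up; its x lies within 12 degrees of the full rack's x at the start.
- pad_tube: grey felt square 54x54x3 mm fixed in the full rack, on which the brass tube stands at the start; it marks where the brass tube stood. Origin: centre of its underside; axes as the full rack's.
- pad_cube: grey felt square 54x54x3 mm fixed in the full rack, on which the brass cube stands at the start; it marks where the brass cube stood. Origin: centre of its underside; axes as the full rack's.
- pad_ring: grey felt square 54x54x3 mm fixed in the full rack, on which the wax ring stands at the start; it marks where the wax ring stood. Origin: centre of its underside; axes as the full rack's.
- pad_wax: grey felt square 54x54x3 mm fixed in the full rack, on which the wax block stands at the start; it marks where the wax block stood. Origin: centre of its underside; axes as the full rack's.
Mind the look-alikes: they are no part of the job. What is shaped like the tube but black, green or red is not meant.

How it is judged:
By the outcome, as a careful person would: the job done as asked, in the order asked, and still so for the second after the job is handed in, with the robot touching nothing.
It also fails if it takes over 93 s, if anything falls off the work surface, if the arm or the gripper's body presses on something with over 40 N, if the wrist force passes 120 N, or if a joint passes its speed limit or range.

## Robot

A 7-joint arm with a two-finger parallel gripper is mounted at the origin on a cart in front of the work surface, level with it; the furniture and walls round the work are solid. World frame = base frame: x ahead of the robot, y to its left, z up, the work surface at z = 0. Lengths are in m, angles in rad, forces in N, time in s.
With the tool pointing down it reaches from about 0.425 to 0.825 m from the base axis. Payload 3.6 kg.
Tool frame: the origin (TCP) lies on the front face of the gripper's body, between the roots of the fingers; the fingertips stand 73 mm ahead of it and the grasp point (between the pads) lies 54 mm ahead of it; z points along the fingers, y is the line along which they close (so a half turn about z gives the same grasp; the last joint's range is limited). The gripper opens to 85 mm and grips with 20 to 120 N. Pads are 22 mm wide; open, the fingers measure 114 mm over their backs; the gripper's body (76 mm by 85 mm) begins 54 mm behind the grasp point. The pads swing forward as they close: fully open they stand 13 mm farther back than shut.
Start: joints at [1.292, 0.615, -0.013, 1.423, 0.008, 1.103, -0.04], TCP at [0.163, -0.629, 0.304] pointing down, gripper open.
Joint ranges: [-3.12, 3.12], [-0.3, 2.06], [-1.34, 1.32], [0.26, 2.42], [-1.36, 4.5], [0.01, 1.98], [-2.84, 2.84]. Speed limits (rad/s): [2.79, 2.79, 3.14, 3.14, 3.14, 3.14, 3.14].

## Interface

Orientations are given as a unit quaternion [x, y, z, w].
In Python, from station import sensors, viewer, sign_off gives the robot as it stands.
- The arm moves only by the tool move_arm, never from a script. Its argument "deltas" is a list of rows, each a list of 7 numbers: the shift along the tool's x, y, z in units of 0.5 m (1.0 is 0.5 m), then the turn, a rotation vector about the tool's x, y, z in units of pi/2 rad (1.0 is pi/2 rad), then the opening, from 0 (shut) to 1 (fully open). A call has 1 to 8 rows; each row shifts and turns the commanded pose from where the row before left it, along the tool's axes as they then stand; what a row does not reach is not made up. A row lasts 1/8 s, in which the tool goes at most 62.5 mm and 10.7 degrees, less where a joint would pass 70% of its speed; a pose out of reach is approached as far as the arm can. A call with a number of a shift or a turn outside -1 to 1 is refused whole. A call with a gripper value outside its range is refused whole. The fingers move at their own pace and stop on an object; the grip force is fixed at half the most. Time passes only in rows, so rows that do not move let the fingers close. It gives the time, the measured TCP pose, the force, the opening and the grip force at its end, in the units of the state.
- sensors.get_state(): the state, without advancing time (a new reading comes with each control period).
- viewer.read_camera(name): name is "scene" or "side" or "wrist"; returns (picture, depth): 400x640x3 uint8, red, green, blue; 400x640 float32, m along the optical axis (not along the pixel's ray), 0 where there is no reading.
- viewer.calibration(name): a dict with "intrinsics" (3x3 intrinsics, pixels), "view" (4x4, takes a point from world to camera coordinates). Camera axes: x right, y down, z forward; pixel columns grow to the right and rows downward; lengths in m; the calibration is good to about 2 mm. A picture is of the moment at which its call begins: read the wrist's pose just before it. calibration takes no time and is no camera call; for the wrist camera it gives the pose at the moment of the call.
- sign_off(): hands the job in; it is judged then, once.
The state is a dict: "time": time; "joint_pos": joint angles; "qd": joint speeds; "tau": joint torques, N m; "position": TCP position; "eef_rot": TCP orientation; "wrist_force": force on the tool from outside, world axes, zero at the start; "moment": the same for the moment, N m; "gripper_width": opening from 0.0 (shut) to 1.0 (fully open); "gripper_force": force on a finger pad.
Only numpy, scipy, OpenCV 4.12 (cv2) and the standard library are available. Lean on these libraries where they do the work, as an engineer would, in place of code of your own. Each camera call takes 0.05 s, during which the arm holds its last target. There are 200 camera calls.

## Working session

There is one attempt and no reset: what is moved stays moved. The work goes in short steps, Python scripts to look and compute and a tool call to move; the robot and the scene stay as the last step left them, time stands still between calls to the robot, and variables do not carry over. Pictures are saved under pics/ and viewed, at most 15 in all, crops included, and the job is handed in when it is done.

Besides the shell and the picture viewer there is one more tool, called after ">>>" as name([rows], argument=value, ...), one row to a line, values as JSON. move_arm: Moves the arm, as the interface text tells. Shifts and turns lie within -1 to 1; 1 stands for 0.5 m of shift or pi/2 rad of turn. Its arguments: {"type":"object","properties":{"deltas":{"type":"array"}},"required":["deltas"]}

```bash
mkdir -p pics; ls; cat > h.py <<'E'
import numpy as np, cv2
from station import sensors, viewer, sign_off
from scipy.spatial.transform import Rotation as R
def grab(n,f=None):
    c=viewer.calibration(n); p,d=viewer.read_camera(n)
    if f: cv2.imwrite('pics/'+f,p[:,:,::-1])
    return p,d,c
def ray(c,uv,z):
    K=np.array(c['intrinsics']);V=np.array(c['view']);uv=np.atleast_2d(np.array(uv,float))
    o=-V[:3,:3].T@V[:3,3]
    d=(np.c_[uv,np.ones(len(uv))]@np.linalg.inv(K).T)@V[:3,:3]
    return o+d*((z-o[2])/d[:,2])[:,None]
def cloud(c,d):
    K=np.array(c['intrinsics']);V=np.array(c['view']);v,u=np.mgrid[:d.shape[0],:d.shape[1]]
    P=np.stack([(u-K[0,2])/K[0,0]*d,(v-K[1,2])/K[1,1]*d,d],-1)
    return (P-V[:3,3])@V[:3,:3]
def proj(c,P):
    K=np.array(c['intrinsics']);V=np.array(c['view']);q=(np.atleast_2d(P)@V[:3,:3].T+V[:3,3])@K.T
    return q[:,:2]/q[:,2:]
E
python3 - <<'E'
from h import *
s=sensors.get_state();print(s)
for n in ['scene','side','wrist']:
    p,d,c=grab(n,n+'0.png'); V=np.array(c['view']); print(n,-V[:3,:3].T@V[:3,3],V[2,:3],c['intrinsics'])
E
```

```text
pics
{'time': 0.0, 'joint_pos': array([ 1.29150935,  0.61590408, -0.01261809,  1.42494801,  0.0081046 ,
        1.10343546, -0.04035094]), 'qd': array([ 7.69656771e-04, -2.39750613e-05, -3.10699732e-04, -9.93410471e-04,
        5.02390263e-04,  9.77767215e-04,  1.22202710e-03]), 'tau': array([ 1.11573424e-04, -4.69214666e+01,  2.58901482e-01, -1.71033239e+01,
        9.89062653e-03,  9.56782547e-03, -8.74071759e-06]), 'position': array([ 0.16242611, -0.62875287,  0.30273148]), 'eef_rot': array([ 9.92014575e-01,  1.26116356e-01, -1.88156519e-04, -1.30885475e-03]), 'wrist_force': array([ 0.3758771 , -0.29145527,  0.47932806]), 'moment': array([0.01193048, 0.01625803, 0.01328434]), 'gripper_force': 0.0, 'gripper_width': 1.0016222303975757}
scene [0.0700921  0.52007687 0.53440038] [ 0.60629756 -0.55925821 -0.5653614 ] [[376.59489531   0.         325.22890945]
 [  0.         376.59489531 191.32582687]
 [  0.           0.           1.        ]]
side [ 0.33789025 -0.61933387  0.52127869] [ 0.28151195  0.77500555 -0.5657892 ] [[413.74057207   0.         318.96538745]
 [  0.         413.74057207 200.32345653]
 [  0.           0.           1.        ]]
wrist [ 0.23146236 -0.61067237  0.37320638] [-0.27041481 -0.06757708 -0.96036929] [[315.94153284   0.         324.20209568]
 [  0.         315.94153284 193.18825556]
 [  0.           0.           1.        ]]
```

View pics/scene0.png

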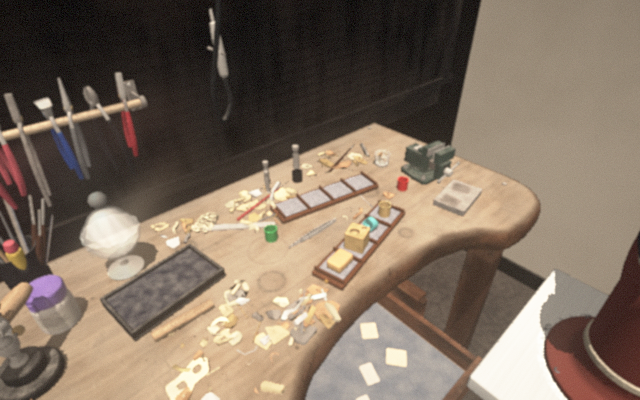

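View pics/side0.png

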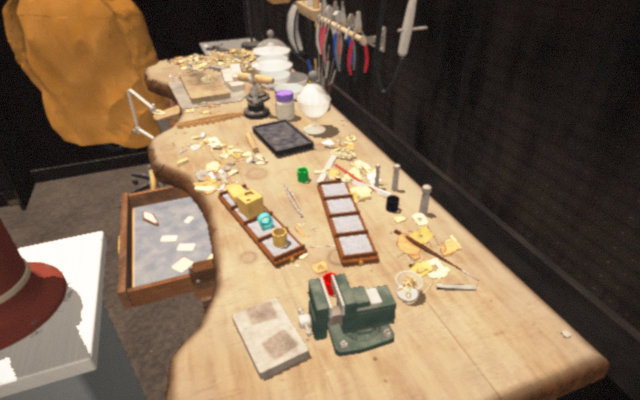

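Scene view: full rack from (322,275) to (402,210) with wax (341,260), cube (357,237), ring (372,223), tube (385,208); empty rack (275,208)–(375,182). In the side view: cube (248,203), ring (265,220), tube (280,238), empty rack (325,185)–(365,255). Look-alikes (tube-shaped): green (271,232), red (402,184), black (297,176) in the scene view. The brass one, standing in the full rack, is the right one.

```bash
python3 - <<'E'
from h import *
c=viewer.calibration('scene')
print(ray(c,[[341,262],[357,248],[372,228],[385,214],[271,238],[402,188],[297,180]],0.015).round(3))
print(ray(c,[[292,210],[313,202],[335,193],[360,183]],0.015).round(3))
c=viewer.calibration('side')
print(ray(c,[[240,195],[248,212],[265,228],[280,245],[334,187],[339,206],[346,224],[355,246]],0.015).round(3))
p=cv2.imread('pics/scene0.png')[165:295,250:430];cv2.imwrite('pics/crop0.png',cv2.resize(p,None,fx=4,fy=4,interpolation=cv2.INTER_CUBIC))
E
```

```text
[[ 0.431  0.147  0.015]
 [ 0.437  0.096  0.015]
 [ 0.457  0.027  0.015]
 [ 0.47  -0.031  0.015]
 [ 0.578  0.204  0.015]
 [ 0.509 -0.142  0.015]
 [ 0.714  0.024  0.015]]
[[ 0.623  0.113  0.015]
 [ 0.614  0.057  0.015]
 [ 0.606 -0.006  0.015]
 [ 0.595 -0.083  0.015]]
[[ 0.434  0.158  0.015]
 [ 0.437  0.088  0.015]
 [ 0.457  0.023  0.015]
 [ 0.47  -0.038  0.015]
 [ 0.64   0.112  0.015]
 [ 0.622  0.039  0.015]
 [ 0.611 -0.024  0.015]
 [ 0.6   -0.091  0.015]]
```

View pics/crop0.png

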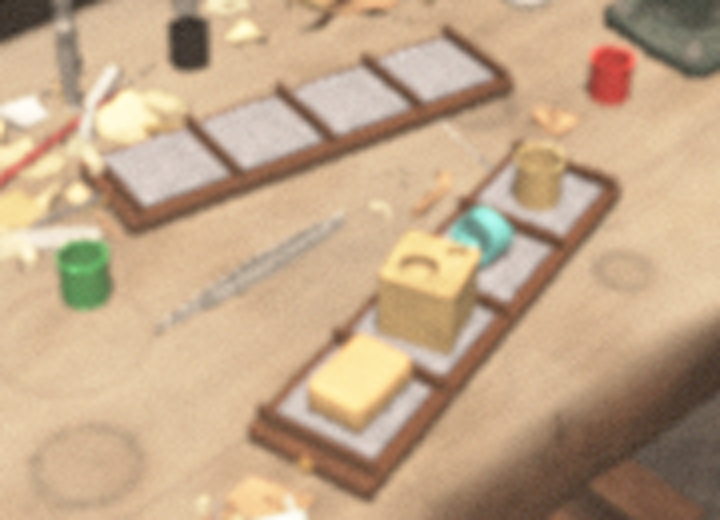

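```bash
cat >> h.py <<'E'
from scipy.linalg import logm, expm
def T(p,r):
    M=np.eye(4);M[:3,:3]=r.as_matrix();M[:3,3]=p;return M
def pose(x,y,z,yaw): # yaw (deg) of tool x in world, tool down
    return T([x,y,z],R.from_euler('z',yaw,degrees=True)*R.from_euler('x',180,degrees=True))
def plan(*wps,start=None,step=.055):
    if start is None:
        s=sensors.get_state();A=T(s['position'],R.from_quat(s['eef_rot']))
        print('t',round(s['time'],2),'yaw',round(float(np.degrees(np.arctan2(A[1,0],A[0,0]))),1),'p',A[:3,3].round(4))
    else: A=pose(*start)
    for w in wps:
        B=pose(*w);D=np.linalg.inv(A)@B
        a=np.linalg.norm(R.from_matrix(D[:3,:3]).as_rotvec())
        n=max(1,int(np.ceil(max(np.linalg.norm(D[:3,3])/step,a/np.radians(9)))))
        r=expm(np.real(logm(D))/n)
        print(w,'x',n,np.r_[r[:3,3]/.5,R.from_matrix(r[:3,:3]).as_rotvec()/(np.pi/2)].round(4).tolist());A=B
E
python3 -c "
from h import *
plan((.57,.03,.33,0),step=.06)"
```

```text
t 0.15 yaw 14.5 p [ 0.1625 -0.6289  0.303 ]
(0.57, 0.03, 0.33, 0) x 13 [0.0761, -0.0922, -0.0041, -0.0001, 0.0, 0.0124]
```

>>> move_arm([
  [0.076,-0.092,-0.004,0,0,0.0124,1],
  [0.076,-0.092,-0.004,0,0,0.0124,1],
  [0.076,-0.092,-0.004,0,0,0.0124,1],
  [0.076,-0.092,-0.004,0,0,0.0124,1],
  [0.076,-0.092,-0.004,0,0,0.0124,1],
  [0.076,-0.092,-0.004,0,0,0.0124,1],
  [0.076,-0.092,-0.004,0,0,0.0124,1],
  [0.076,-0.092,-0.004,0,0,0.0124,1],
])

```text
time: 1.15
position: [0.3942, -0.2105, 0.3201]
eef_rot: [0.999, 0.048, 0.0, 0.0]
wrist_force: [1.0, -1.0, 0.2]
gripper_width: 0.999
gripper_force: 0.0
```

>>> move_arm([
  [0.076,-0.092,-0.004,0,0,0.0124,1],
  [0.076,-0.092,-0.004,0,0,0.0124,1],
  [0.076,-0.092,-0.004,0,0,0.0124,1],
  [0.076,-0.092,-0.004,0,0,0.0124,1],
  [0.076,-0.092,-0.004,0,0,0.0124,1],
  [0,0,0,0,0,0,1],
  [0,0,0,0,0,0,1],
])

```text
time: 2.02
position: [0.5694, 0.0278, 0.3293]
eef_rot: [1.0, -0.0, -0.001, 0.001]
wrist_force: [0.2, -0.6, -0.9]
gripper_width: 1.001
gripper_force: 0.0
```

```bash
python3 -c "
from h import *
plan((.57,.03,.33,0),step=.06)
p,d,c=grab('wrist','w1.png')
np.savez('w1.npz',p=p,d=d,K=c['intrinsics'],V=c['view'])"
```

```text
t 2.02 yaw -0.0 p [0.5694 0.0278 0.3293]
(0.57, 0.03, 0.33, 0) x 1 [0.0011, -0.0044, -0.0014, 0.0007, 0.0011, -0.0002]
```

View pics/w1.png

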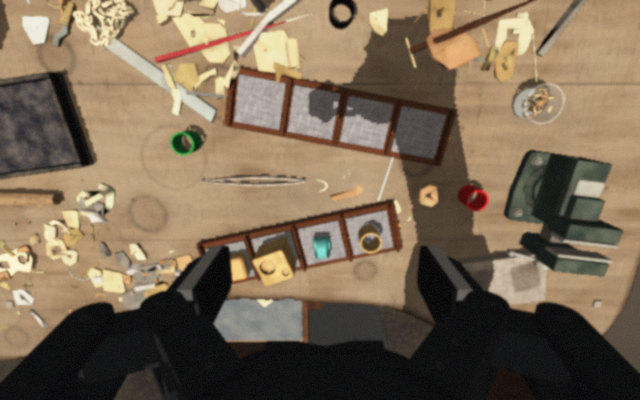

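Wrist view: empty rack corners ≈ (240,70),(452,108),(438,163),(227,123); full rack (200,243)–(400,247), with wax (238,268) partly behind finger, cube (272,265), ring (321,246), tube (370,240). Green, red and black tubes at (185,142), (473,197), (343,10) to be left.

```bash
python3 - <<'E'
from h import *
z=np.load('w1.npz');p=z['p'];c={'intrinsics':z['K'],'view':z['V']}
h=cv2.cvtColor(p,cv2.COLOR_RGB2HSV)
out=p[:,:,::-1].copy()
for name,(u0,u1,v0,v1) in {'empty':(222,460,62,170),'full':(196,410,196,290)}.items():
    m=np.zeros(p.shape[:2],np.uint8)
    b=cv2.inRange(h,(0,60,20),(14,255,125)) | cv2.inRange(h,(172,60,20),(180,255,125))
    m[v0:v1,u0:u1]=b[v0:v1,u0:u1]
    m=cv2.morphologyEx(m,cv2.MORPH_OPEN,np.ones((2,2)))
    n,l,st,_=cv2.connectedComponentsWithStats(m)
    m=np.isin(l,[i for i in range(1,n) if st[i,4]>60])
    out[m]=(0,255,0)
    v,u=np.nonzero(m);P=ray(c,np.c_[u,v],.018)[:,:2]
    r=cv2.minAreaRect((P*1000).astype(np.float32));print(name,r,m.sum())
cv2.imwrite('pics/m1.png',cv2.resize(out[50:290,180:470],None,fx=2.5,fy=2.5))
E
```

```text
empty ((620.0264892578125, 8.46649169921875), (267.2013244628906, 75.20283508300781), 78.93003845214844) 4471
full ((455.560546875, 60.00685119628906), (73.66251373291016, 265.7256164550781), 12.82309341430664) 2784
```

View pics/m1.png

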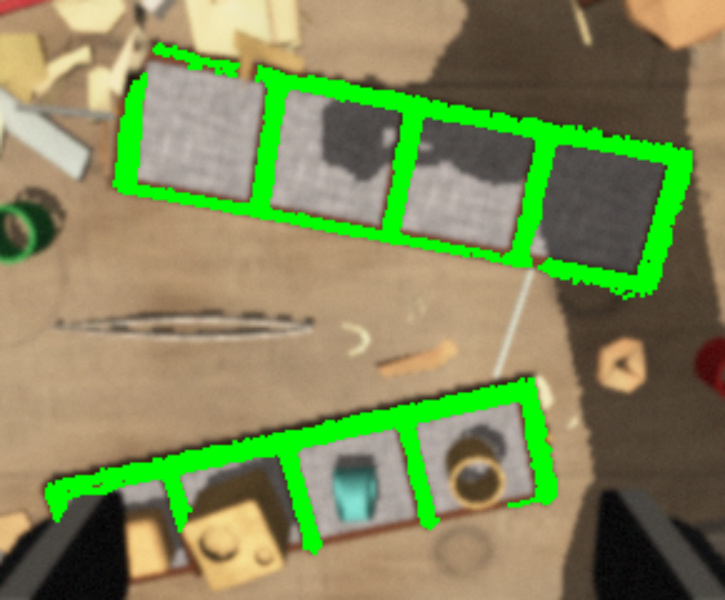

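```bash
python3 - <<'E'
from h import *
plan((.52,.01,.33,89.9))
c=viewer.calibration('side')
print(ray(c,[[377,190],[396,192],[425,212],[392,210]],0).round(3))
c=viewer.calibration('scene')
print(ray(c,[[267,187],[297,172],[297,182]],0).round(3))
E
```

```text
t 2.08 yaw -0.1 p [0.5692 0.0268 0.3295]
(0.52, 0.01, 0.33, 89.9) x 11 [-0.0097, -0.0039, -0.0001, -0.0, 0.0001, -0.0909]
[[ 0.736  0.085  0.   ]
 [ 0.773  0.062  0.   ]
 [ 0.792 -0.029  0.   ]
 [ 0.73   0.003  0.   ]]
[[ 0.759  0.087  0.   ]
 [ 0.763 -0.015  0.   ]
 [ 0.725  0.016  0.   ]]
```

>>> move_arm([
  [-0.0097,-0.004,0,0,0,-0.091,1],
  [-0.0097,-0.004,0,0,0,-0.091,1],
  [-0.0097,-0.004,0,0,0,-0.091,1],
  [-0.0097,-0.004,0,0,0,-0.091,1],
  [-0.0097,-0.004,0,0,0,-0.091,1],
  [-0.0097,-0.004,0,0,0,-0.091,1],
  [-0.0097,-0.004,0,0,0,-0.091,1],
  [-0.0097,-0.004,0,0,0,-0.091,1],
])

```text
time: 3.08
position: [0.5294, 0.0218, 0.3301]
eef_rot: [0.841, 0.542, -0.001, 0.001]
wrist_force: [-0.6, -1.0, -0.8]
gripper_width: 0.998
gripper_force: 0.0
```

>>> move_arm([
  [-0.0097,-0.004,0,0,0,-0.091,1],
  [-0.0097,-0.004,0,0,0,-0.091,1],
  [-0.0097,-0.004,0,0,0,-0.091,1],
  [0,0,0,0,0,0,1],
  [0,0,0,0,0,0,1],
])

```text
time: 3.7
position: [0.5203, 0.011, 0.33]
eef_rot: [0.708, 0.706, -0.0, 0.0]
wrist_force: [0.5, 0.5, 0.9]
gripper_width: 1.0
gripper_force: 0.0
```

```bash
python3 -c "
from h import *
plan((.52,.01,.33,89.9))
p,d,c=grab('wrist','w2.png')
np.savez('w2.npz',p=p,d=d,K=c['intrinsics'],V=c['view'])"
```

```text
t 3.7 yaw 89.9 p [0.5203 0.011  0.33  ]
(0.52, 0.01, 0.33, 89.9) x 1 [-0.002, -0.0007, 0.0001, 0.0001, 0.0003, -0.0005]
```

View pics/w2.png

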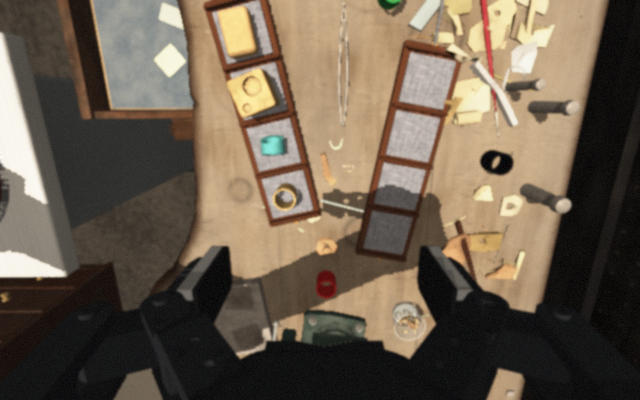

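Wrist view 2: all clear — wax (239,30), cube (252,92), ring (272,146), tube (285,197); empty pads about (430,78), (412,132), (398,186), (384,232).

```bash
cat > meas.py <<'E'
from h import *
def racks(p,c,box):
    h=cv2.cvtColor(p,cv2.COLOR_RGB2HSV);u0,u1,v0,v1=box
    b=cv2.inRange(h,(0,60,15),(14,255,125))|cv2.inRange(h,(172,60,15),(180,255,125))
    m=np.zeros_like(b);m[v0:v1,u0:u1]=b[v0:v1,u0:u1]
    n,l,st,_=cv2.connectedComponentsWithStats(m);m=(l==1+np.argmax(st[1:,4])).astype(np.uint8)*255
    v,u=np.nonzero(m);r=cv2.minAreaRect((ray(c,np.c_[u,v],.018)[:,:2]*1000).astype(np.float32))
    f=cv2.morphologyEx(m,cv2.MORPH_CLOSE,np.ones((3,3)))
    cs,hi=cv2.findContours(f,cv2.RETR_CCOMP,cv2.CHAIN_APPROX_NONE)
    H=[]
    for k,q in enumerate(cs):
        if hi[0][k][3]>=0 and cv2.contourArea(q)>300:
            a=cv2.minAreaRect((ray(c,q[:,0],.017)[:,:2]*1000).astype(np.float32));H.append(a)
    return r,sorted(H,key=lambda a:-a[0][1])
E
python3 - <<'E'
from meas import *
z=np.load('w2.npz');p=z['p'];d=z['d'];c={'intrinsics':z['K'],'view':z['V']}
np.set_printoptions(suppress=True,precision=1)
for b in [(350,465,36,265),(195,325,0,230)]:
    r,H=racks(p,c,b);print(r)
    for a in H: print('  ',np.array(a[0]),np.array(a[1]),round(a[2],1))
P=cloud(c,d)
h=cv2.cvtColor(p,cv2.COLOR_RGB2HSV)
for n,(u0,u1,v0,v1),zt in [('wax',(212,266,2,60),.036),('cube',(226,280,64,122),.055),('ring',(256,292,130,162),.04),('tube',(270,302,180,216),.043)]:
    S=P[v0:v1,u0:u1];Z=S[...,2]
    m=(h[v0:v1,u0:u1,1]>95)&(h[v0:v1,u0:u1,0]>15)&(h[v0:v1,u0:u1,2]>60)
    vv,uu=np.nonzero(m&(Z>zt-.006))
    q=ray(c,np.c_[uu+u0,vv+v0],zt)[:,:2]*1000
    r=cv2.minAreaRect(q.astype(np.float32))
    print(n,len(vv),'topz',np.percentile(Z[m],[10,50,95])*1000,'mean',q.mean(0),'rect',np.array(r[0]),np.array(r[1]),r[2], 'all',np.array(cv2.minAreaRect((ray(c,np.c_[np.nonzero(m)[1]+u0,np.nonzero(m)[0]+v0],zt-.01)[:,:2]*1000).astype(np.float32))[0]))
E
```

```text
((621.84912109375, 6.8583984375), (272.1460876464844, 86.91045379638672), 77.1603775024414)
   [626.4  42. ] [59.2 60.6] 78.2
   [613.1 -19.6] [57.6 63.5] 78.8
   [603.5 -83.3] [56.8 56.3] 79.8
((456.23846435546875, 57.232574462890625), (69.67365264892578, 251.0897674560547), 13.031146049499512)
wax 1414 topz [32.7 35.3 36.8] mean [430.6 152.6] rect [430.6 152. ] [31.5 45.8] 10.701276779174805 all [421.7 153.2]
cube 1268 topz [47.6 54.7 56.3] mean [445.1  91. ] rect [445.5  90.7] [41.1 40. ] 21.35227394104004 all [442.8  90.4]
ring 223 topz [22.3 39.4 44.1] mean [462.5  31.6] rect [462.2  32.2] [23.9 14.3] 5.815797328948975 all [460.5  34. ]
tube 154 topz [23.7 36.8 43.9] mean [473.2 -28.7] rect [473.3 -28.2] [26.  26.2] 89.8478012084961 all [472.7 -28.8]
```

```bash
python3 -c "
from h import *
plan((.473,-.0287,.15,102.5),(.473,-.0287,.095,102.5))"
```

```text
t 3.75 yaw 89.9 p [0.5204 0.0114 0.3301]
(0.473, -0.0287, 0.15, 102.5) x 4 [-0.0181, -0.0253, 0.09, 0.0, 0.0, -0.0349]
(0.473, -0.0287, 0.095, 102.5) x 1 [-0.0, 0.0, 0.11, 0.0, -0.0, 0.0]
```

>>> move_arm([
  [-0.0181,-0.0253,0.09,0,0,-0.035,1],
  [-0.0181,-0.0253,0.09,0,0,-0.035,1],
  [-0.0181,-0.0253,0.09,0,0,-0.035,1],
  [-0.0181,-0.0253,0.09,0,0,-0.035,1],
  [0,0,0,0,0,0,1],
  [0,0,0.05,0,0,0,1],
  [0,0,0.06,0,0,0,1],
  [0,0,0,0,0,0,1],
])

```text
time: 4.75
position: [0.4742, -0.0275, 0.0953]
eef_rot: [0.625, 0.781, 0.0, 0.0]
wrist_force: [0.3, 0.5, -0.3]
gripper_width: 0.998
gripper_force: 0.0
```

```bash
python3 -c "
from h import *
plan((.473,-.0287,.095,102.5))
p,d,c=grab('wrist','w3.png')
P=cloud(c,d)
for u in (210,230,415,435): print([ (v,P[v,u].round(3).tolist()) for v in range(240,330,20)])
"
```

```text
t 4.75 yaw 102.7 p [ 0.4742 -0.0275  0.0953]
(0.473, -0.0287, 0.095, 102.5) x 1 [-0.0018, -0.0029, 0.0006, 0.0003, 0.0001, 0.0019]
[(240, [0.412, -0.046, -0.0]), (260, [0.429, -0.025, 0.055]), (280, [0.431, -0.029, 0.061]), (300, [0.433, -0.036, 0.064]), (320, [0.442, -0.017, 0.097])]
[(240, [0.423, -0.044, -0.0]), (260, [0.433, -0.034, 0.037]), (280, [0.434, -0.043, 0.039]), (300, [0.429, -0.083, 0.0]), (320, [0.431, -0.097, -0.0])]
[(240, [0.526, -0.02, 0.0]), (260, [0.53, -0.033, 0.0]), (280, [0.534, -0.045, -0.0]), (300, [0.538, -0.058, 0.0]), (320, [0.542, -0.072, -0.0])]
[(240, [0.536, -0.016, 0.004]), (260, [0.515, -0.007, 0.052]), (280, [0.515, -0.013, 0.058]), (300, [0.517, -0.02, 0.061]), (320, [0.518, -0.027, 0.063])]
```

View pics/w3.png

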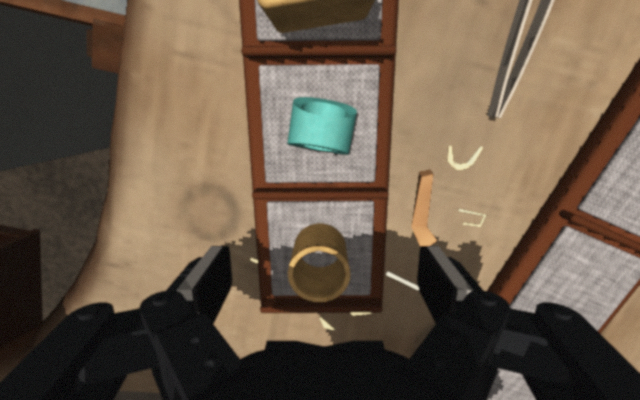

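Fingers straddle the tube (320,262), tips clear of the rack; ring is at (322,125). Close and lift.

>>> move_arm([
  [0,0,0.002,0,0,0,0.5],
  [0,0,0,0,0,0,0.1],
  [0,0,0,0,0,0,0],
  [0,0,0,0,0,0,0],
  [0,0,0,0,0,0,0],
  [0,0,0,0,0,0,0],
  [0,0,0,0,0,0,0],
])

```text
time: 5.68
position: [0.4736, -0.0284, 0.0947]
eef_rot: [0.625, 0.781, 0.0, 0.001]
wrist_force: [-0.0, -0.7, 5.0]
gripper_width: 0.295
gripper_force: 58.6
```

```bash
python3 -c "
from h import *
s=sensors.get_state();print(s['time'],s['gripper_width'],s['gripper_force'],s['wrist_force'])
plan((.473,-.0287,.15,102.5),(.638,.1048,.15,79.2),(.638,.1048,.097,79.2))
"
```

```text
5.675 0.2948994554814744 58.558585050632246 [-4.42321618e-03 -6.57426370e-01  5.03820537e+00]
t 5.67 yaw 102.7 p [ 0.4736 -0.0284  0.0947]
(0.473, -0.0287, 0.15, 102.5) x 2 [-0.0002, -0.0006, -0.0553, 0.0003, 0.0002, 0.0009]
(0.638, 0.1048, 0.15, 79.2) x 4 [0.0616, 0.0873, 0.0, 0.0, -0.0, 0.0647]
(0.638, 0.1048, 0.097, 79.2) x 1 [-0.0, 0.0, 0.106, 0.0, 0.0, -0.0]
```

>>> move_arm([
  [0,0,-0.05,0,0,0,0],
  [0,0,-0.06,0,0,0,0],
  [0.049,0.07,0,0,0,0.052,0],
  [0.049,0.07,0,0,0,0.052,0],
  [0.049,0.07,0,0,0,0.052,0],
  [0.049,0.07,0,0,0,0.052,0],
  [0.049,0.07,0,0,0,0.052,0],
  [0,0,0,0,0,0,0],
])

```text
time: 6.68
position: [0.6415, 0.1061, 0.1487]
eef_rot: [0.769, 0.639, 0.002, -0.0]
wrist_force: [-0.8, 0.2, -0.1]
gripper_width: 0.294
gripper_force: 59.3
```

>>> move_arm([
  [0,0,0,0,0,0,0],
  [0,0,0,0,0,0,0],
])

```text
time: 6.92
position: [0.6388, 0.1019, 0.1487]
eef_rot: [0.77, 0.638, -0.001, -0.0]
wrist_force: [0.2, -0.3, -0.6]
gripper_width: 0.292
gripper_force: 59.3
```

```bash
python3 -c "
from h import *
s=sensors.get_state();print(s['gripper_width'],s['gripper_force'],s['wrist_force'])
plan((.638,.1048,.15,79.2),(.638,.1048,.097,79.2))
p,d,c=grab('wrist','w4.png')
for n,P in [('pad',(.638,.1048,.015)),('next',(.626,.0419,.015))]: print(n,proj(c,np.array(P)))
np.savez('w4.npz',p=p,d=d,K=c['intrinsics'],V=c['view'])
"
```

```text
0.29182554518946446 59.28968455282302 [ 0.20859647 -0.27116731 -0.56412054]
t 6.92 yaw 79.2 p [0.6388 0.1019 0.1487]
(0.638, 0.1048, 0.15, 79.2) x 1 [0.0054, -0.0027, -0.0027, -0.0009, 0.0009, 0.0003]
(0.638, 0.1048, 0.097, 79.2) x 1 [-0.0, 0.0, 0.106, 0.0, 0.0, -0.0]
pad [[322.20523288 206.46679123]]
next [[322.27764933 288.7290542 ]]
```

View pics/w4.png

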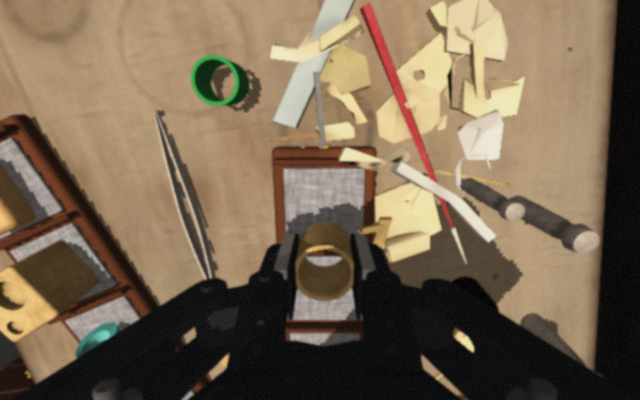

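>>> move_arm([
  [0.0054,0.001,0.06,0,0,0,0],
  [0,0,0.03,0,0,0,0],
  [0,0,0.012,0,0,0,0],
  [0,0,0.004,0,0,0,0],
  [0,0,0,0,0,0,0],
  [0,0,0,0,0,0,0],
])

```text
time: 7.72
position: [0.6412, 0.1058, 0.0967]
eef_rot: [0.77, 0.638, 0.001, 0.0]
wrist_force: [0.6, 0.9, -0.6]
gripper_width: 0.295
gripper_force: 59.3
```

```bash
python3 -c "
from h import *
s=sensors.get_state();print(s['wrist_force'],s['gripper_width'])
plan((.639,.1048,.095,79.2))
"
```

```text
[ 0.58999483  0.94832445 -0.63344998] 0.29491030404269125
t 7.72 yaw 79.3 p [0.6412 0.1058 0.0967]
(0.639, 0.1048, 0.095, 79.2) x 1 [-0.0028, -0.0039, 0.0034, 0.0008, -0.0004, 0.0007]
```

>>> move_arm([
  [-0.001,-0.002,0.003,0,0,0,0],
  [0,0,0,0,0,0,0],
  [0,0,0,0,0,0,0.5],
  [0,0,0,0,0,0,1],
  [0,0,0,0,0,0,1],
  [0,0,-0.05,0,0,0,1],
  [0,0,-0.1,0,0,0,1],
  [0,0,0,0,0,0,1],
])

```text
time: 8.72
position: [0.6422, 0.1065, 0.1741]
eef_rot: [0.77, 0.638, 0.004, 0.002]
wrist_force: [-0.6, 0.2, -0.5]
gripper_width: 1.001
gripper_force: 0.0
```

```bash
python3 -c "
from h import *
s=sensors.get_state();print(s['wrist_force'],s['gripper_width'])
p,d,c=grab('wrist','w5.png')
print(s['position'],proj(c,np.array([[.639,.1048,.015],[.639,.1048,.043]])))
# next: ring
plan((.5,.05,.17,90),(.4624,.0318,.15,98),(.4624,.0318,.095,98))
"
```

```text
[-0.55933318  0.16133951 -0.54205027] 1.0007946191551176
[0.64222349 0.10648125 0.17407361] [[318.24846658 203.08207647]
 [317.92652052 215.69718923]]
t 8.78 yaw 79.3 p [0.6407 0.1058 0.1716]
(0.5, 0.05, 0.17, 90) x 3 [-0.0487, -0.0886, 0.0008, 0.0009, -0.0003, -0.0398]
(0.4624, 0.0318, 0.15, 98) x 1 [-0.0364, -0.0752, 0.04, 0.0, 0.0, -0.0889]
(0.4624, 0.0318, 0.095, 98) x 1 [0.0, -0.0, 0.11, 0.0, 0.0, -0.0]
```

View pics/w5.png

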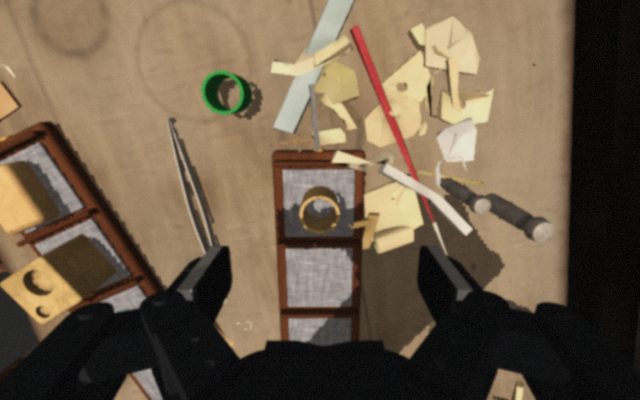

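Tube stands at (320,211) on its pad (pad centre ≈(319,202)), about 3 mm off at most. Ring next.

>>> move_arm([
  [-0.047,-0.085,0,0,0,-0.046,1],
  [-0.047,-0.085,0,0,0,-0.046,1],
  [-0.047,-0.085,0,0,0,-0.046,1],
  [-0.042,-0.079,0.04,0,0,-0.046,1],
  [0,0,0,0,0,0,1],
  [0,0,0,0,0,0,1],
])

```text
time: 9.52
position: [0.4668, 0.0282, 0.1491]
eef_rot: [0.67, 0.742, 0.0, -0.0]
wrist_force: [1.5, 0.5, 0.4]
gripper_width: 0.998
gripper_force: 0.0
```

```bash
python3 -c "
from h import *
p,d,c=grab('wrist','w6.png')
h=cv2.cvtColor(p,cv2.COLOR_RGB2HSV);m=cv2.inRange(h,(78,80,40),(100,255,255));m[:100]=0
P=cloud(c,d);v,u=np.nonzero(m);print(len(v),u.min(),u.max(),v.min(),v.max())
Q=P[v,u];print(np.percentile(Q[:,2],[5,50,95]))
for a,b in [(.018,.024),(.026,.032),(.034,.039),(.040,.047)]:
    S=Q[(Q[:,2]>a)&(Q[:,2]<b)];print(a,len(S),(S[:,0].min()+S[:,0].max())/2,(S[:,1].min()+S[:,1].max())/2,np.ptp(S[:,:2],axis=0))
S=Q[Q[:,2]>.038];print(cv2.minAreaRect((S[:,:2]*1000).astype(np.float32)))
plan((.4624,.0318,.095,96))
"
```

```text
1533 293 335 189 228
[0.02073212 0.03604429 0.04406674]
0.018 411 0.45982466958808343 0.036654966179780986 [0.02209455 0.01360122]
0.026 132 0.4598365969104715 0.03775701562781557 [0.02584741 0.00920298]
0.034 192 0.46018764538254875 0.032222993914414445 [0.02540982 0.01616609]
0.04 569 0.4600017766362171 0.03171836495732322 [0.01919848 0.01401   ]
((458.9067077636719, 62.239044189453125), (21.841402053833008, 74.3614501953125), 2.6846354007720947)
t 9.57 yaw 95.8 p [0.4674 0.0286 0.1493]
(0.4624, 0.0318, 0.095, 96) x 1 [0.0073, -0.0095, 0.1087, 0.0009, -0.0006, -0.0019]
```

View pics/w6.png

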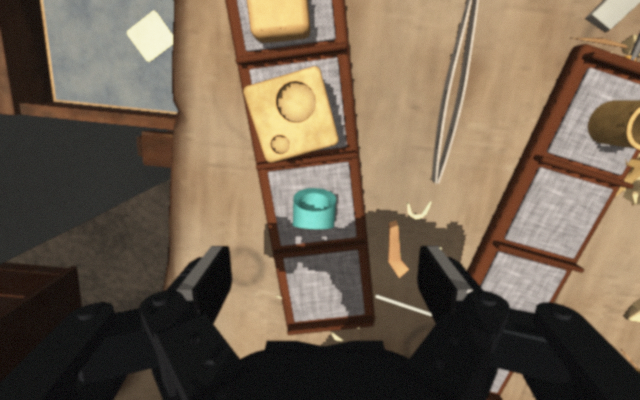

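Ring at (314,208) squared with the camera axes; cube's top at (292,112), wax (279,15). Descend on the ring.

>>> move_arm([
  [0.0075,-0.012,0,0,0,0,1],
  [0,0,0.06,0,0,0,1],
  [0,0,0.054,0,0,0,1],
  [0,0,0,0,0,0,1],
  [0,0,0,0,0,0,1],
])

```text
time: 10.2
position: [0.4605, 0.0317, 0.0931]
eef_rot: [0.67, 0.742, 0.001, 0.0]
wrist_force: [-0.8, -0.3, -0.3]
gripper_width: 1.0
gripper_force: 0.0
```

```bash
python3 -c "
from h import *
plan((.461,.0318,.092,96))"
```

```text
t 10.2 yaw 95.9 p [0.4605 0.0317 0.0931]
(0.461, 0.0318, 0.092, 96) x 1 [0.0001, 0.001, 0.0022, 0.0008, -0.0003, -0.0015]
```

>>> move_arm([
  [0,0,0.002,0,0,0,0.6],
  [0,0,0,0,0,0,0.3],
  [0,0,0,0,0,0,0.1],
  [0,0,0,0,0,0,0],
  [0,0,0,0,0,0,0],
  [0,0,0,0,0,0,0],
])

```text
time: 10.95
position: [0.4602, 0.031, 0.0921]
eef_rot: [0.67, 0.742, 0.0, 0.0]
wrist_force: [-0.9, -0.8, 5.4]
gripper_width: 0.291
gripper_force: 58.9
```

```bash
python3 -c "
from h import *
s=sensors.get_state();print(s['gripper_width'],s['gripper_force'],s['wrist_force'])
plan((.461,.0318,.155,96),(.627,.0405,.155,79.2),step=.045)"
```

```text
0.29054553986260984 58.85929498588666 [-0.85950035 -0.76850327  5.3542521 ]
t 10.95 yaw 95.8 p [0.4602 0.031  0.0921]
(0.461, 0.0318, 0.155, 96) x 2 [0.0007, 0.0009, -0.0629, 0.0003, 0.0001, -0.001]
(0.627, 0.0405, 0.155, 79.2) x 4 [0.0048, 0.0833, 0.0, 0.0, -0.0, 0.0467]
```

>>> move_arm([
  [0,0,-0.04,0,0,0,0],
  [0,0,-0.086,0,0,0,0],
  [0.005,0.083,0,0,0,0.047,0],
  [0.005,0.083,0,0,0,0.047,0],
  [0.005,0.083,0,0,0,0.047,0],
  [0.005,0.083,0,0,0,0.047,0],
  [0,0,0,0,0,0,0],
  [0,0,0,0,0,0,0],
])

```text
time: 11.95
position: [0.6243, 0.0396, 0.1539]
eef_rot: [0.772, 0.636, -0.001, -0.001]
wrist_force: [-0.2, 0.5, -0.6]
gripper_width: 0.293
gripper_force: 59.2
```

```bash
python3 -c "
from h import *
s=sensors.get_state();print(s['gripper_width'],s['gripper_force'],s['wrist_force'])
plan((.627,.0405,.095,79.2),step=.07)
p,d,c=grab('wrist','w7.png')
print(proj(c,np.array([[.627,.0405,.015],[.627,.0405,.10]])))"
```

```text
0.29287454089559933 59.24314447736833 [-0.18314216  0.51522399 -0.60998135]
t 11.95 yaw 79.0 p [0.6243 0.0396 0.1539]
(0.627, 0.0405, 0.095, 79.2) x 1 [0.0028, 0.0053, 0.1178, -0.0015, 0.0004, -0.0028]
[[327.90465257 206.01936088]
 [329.91395095 267.67689041]]
```

View pics/w7.png

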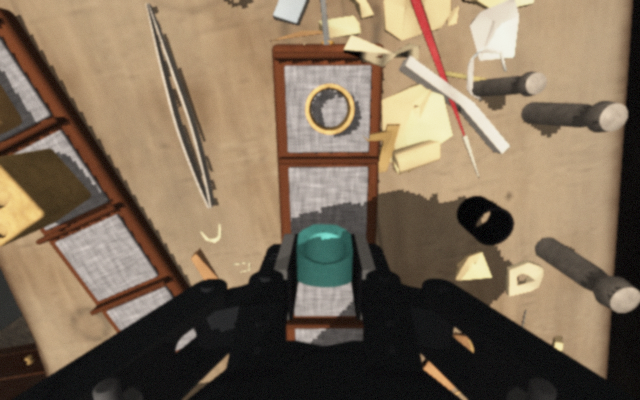

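Ring is held upright at (325,255); tube sits centred at (330,110) in pad (287–371, 67–153). The target pad centre ≈(329,205) matches the prediction.

>>> move_arm([
  [0.0028,0.005,0.06,0,0,0,0],
  [0,0,0.04,0,0,0,0],
  [0,0,0.016,0,0,0,0],
  [0,0,0.004,0,0,0,0],
  [0,0,0,0,0,0,0],
  [0,0,0,0,0,0,0],
])

```text
time: 12.75
position: [0.6287, 0.0406, 0.0953]
eef_rot: [0.772, 0.635, 0.001, 0.0]
wrist_force: [0.5, -0.7, 0.2]
gripper_width: 0.293
gripper_force: 59.2
```

```bash
python3 -c "
from h import *
s=sensors.get_state();print(s['wrist_force'],s['gripper_width'])
plan((.627,.0405,.0925,79.2))
"
```

```text
[ 0.49826585 -0.74107318  0.23739275] 0.29342776799970277
t 12.75 yaw 78.9 p [0.6287 0.0406 0.0953]
(0.627, 0.0405, 0.0925, 79.2) x 1 [-0.0008, -0.0033, 0.0055, 0.0009, -0.0004, -0.0032]
```

Lower the last 2.5 mm, release, and go up toward the cube afterwards.

>>> move_arm([
  [-0.001,-0.002,0.003,0,0,0,0],
  [0,0,0.002,0,0,0,0],
  [0,0,0,0,0,0,0],
  [0,0,0,0,0,0,0.4],
  [0,0,0,0,0,0,0.7],
  [0,0,0,0,0,0,1],
  [0,0,-0.04,0,0,0,1],
  [0,0,-0.11,0,0,0,1],
])

```text
time: 13.75
position: [0.6257, 0.0398, 0.1661]
eef_rot: [0.772, 0.636, -0.002, -0.002]
wrist_force: [0.9, -0.6, -0.1]
gripper_width: 1.003
gripper_force: 0.0
```

```bash
python3 -c "
from h import *
s=sensors.get_state();print(s['wrist_force'],s['gripper_width'])
plan((.4452,.0908,.165,110))
p,d,c=grab('wrist','w8.png')
cv2.imwrite('pics/w8c.png',cv2.resize(p[60:330,200:480,::-1],None,fx=2,fy=2))
"
```

```text
[ 0.93396739 -0.55323009 -0.14594632] 1.0031195466229423
t 13.75 yaw 78.9 p [0.6257 0.0398 0.1661]
(0.4452, 0.0908, 0.165, 110) x 4 [0.0267, -0.091, 0.0009, -0.001, 0.0, -0.0863]
```

View pics/w8c.png

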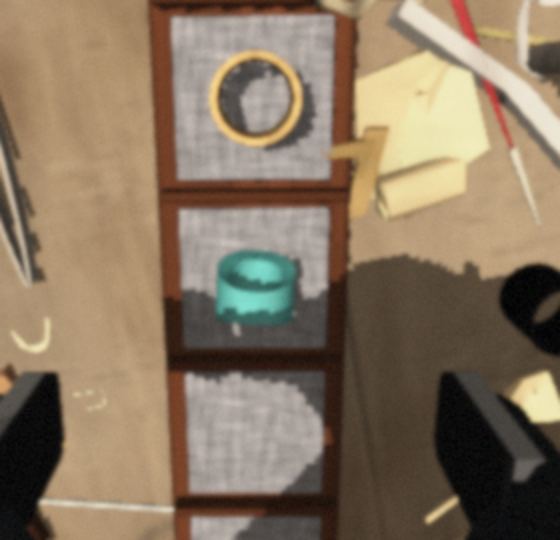

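Ring is upright and centred on the second pad (crop (256,285)). Next the cube: hover and refine.

>>> move_arm([
  [0.0267,-0.091,0,0,0,-0.089,1],
  [0.0267,-0.091,0,0,0,-0.089,1],
  [0.0267,-0.091,0,0,0,-0.089,1],
  [0.0267,-0.091,0,0,0,-0.089,1],
  [0,0,0,0,0,0,1],
  [0,0,0,0,0,0,1],
])

```text
time: 14.55
position: [0.448, 0.0902, 0.1681]
eef_rot: [0.567, 0.824, 0.001, 0.001]
wrist_force: [0.1, 0.6, 0.1]
gripper_width: 1.002
gripper_force: 0.0
```

```bash
cat > top.py <<'E'
from h import *
import sys
zt,x,y=map(float,sys.argv[1:4])
p,d,c=grab('wrist','t_%s.png'%sys.argv[1]);P=cloud(c,d)
m=(abs(P[...,2]-zt)<.004)&(np.hypot(P[...,0]-x,P[...,1]-y)<.036)
m[:, :]&=cv2.cvtColor(p,cv2.COLOR_RGB2HSV)[...,1]>80
m=cv2.morphologyEx(m.astype(np.uint8),cv2.MORPH_OPEN,np.ones((3,3)))
v,u=np.nonzero(m);q=ray(c,np.c_[u,v],zt)[:,:2]*1000
print(len(v),q.mean(0),cv2.minAreaRect(q.astype(np.float32)))
E
python3 top.py .055 .4453 .0908; python3 -c "
from h import *
plan((.4452,.0908,.092,111.4))"
```

```text
3184 [443.4774877   90.59143792] ((444.04742431640625, 91.34931945800781), (39.67018508911133, 40.28156280517578), 21.269325256347656)
t 14.6 yaw 110.9 p [0.4484 0.0901 0.1679]
(0.4452, 0.0908, 0.092, 111.4) x 2 [0.0018, -0.0029, 0.0759, 0.0012, 0.0002, -0.003]
```

>>> move_arm([
  [0.005,-0.007,0.05,0,0,-0.004,1],
  [0,0,0.07,0,0,0,1],
  [0,0,0.032,0,0,0,1],
  [0,0,0,0,0,0,1],
  [0,0,0,0,0,0,0.7],
  [0,0,0,0,0,0,0.4],
  [0,0,0,0,0,0,0.2],
  [0,0,0,0,0,0,0],
])

```text
time: 15.6
position: [0.4432, 0.0913, 0.0918]
eef_rot: [0.564, 0.826, 0.001, 0.001]
wrist_force: [0.8, 0.2, 5.8]
gripper_width: 0.46
gripper_force: 61.2
```

>>> move_arm([
  [0,0,0,0,0,0,0],
  [0,0,0,0,0,0,0],
])

```text
time: 15.85
position: [0.4432, 0.0913, 0.0918]
eef_rot: [0.564, 0.826, 0.001, 0.001]
wrist_force: [0.3, 0.8, 6.3]
gripper_width: 0.461
gripper_force: 61.2
```

```bash
python3 -c "
from h import *
s=sensors.get_state();print(s['gripper_width'],s['gripper_force'],s['wrist_force'])
plan((.4442,.0912,.165,111.3),(.6145,-.0222,.165,79.2),step=.05)"
```

```text
0.4612126323233623 61.19671940803528 [0.31225985 0.82735128 6.26700234]
t 15.85 yaw 111.3 p [0.4432 0.0913 0.0918]
(0.4442, 0.0912, 0.165, 111.3) x 2 [-0.0005, 0.0011, -0.0732, 0.0008, 0.0001, -0.0]
(0.6145, -0.0222, 0.165, 79.2) x 5 [-0.0556, 0.0615, 0.0, 0.0, -0.0, 0.0713]
```

>>> move_arm([
  [0,0,-0.05,0,0,0,0],
  [0,0,-0.097,0,0,0,0],
  [-0.0556,0.0615,0,0,0,0.0713,0],
  [-0.0556,0.0615,0,0,0,0.0713,0],
  [-0.0556,0.0615,0,0,0,0.0713,0],
  [-0.0556,0.0615,0,0,0,0.0713,0],
  [-0.0556,0.0615,0,0,0,0.0713,0],
  [0,0,0,0,0,0,0],
])

```text
time: 16.85
position: [0.6136, -0.0279, 0.1626]
eef_rot: [0.773, 0.635, -0.002, 0.001]
wrist_force: [0.1, 0.2, -5.9]
gripper_width: 0.462
gripper_force: 62.9
```

>>> move_arm([
  [0,0,0,0,0,0,0],
  [0,0,0,0,0,0,0],
])

```text
time: 17.1
position: [0.6115, -0.0209, 0.1638]
eef_rot: [0.77, 0.638, -0.001, -0.001]
wrist_force: [0.3, 0.3, -6.1]
gripper_width: 0.461
gripper_force: 62.9
```

```bash
python3 -c "
from h import *
s=sensors.get_state();print(s['gripper_width'],s['gripper_force'],s['wrist_force'])
plan((.6150,-.0222,.094,79.2),step=.07)
p,d,c=grab('wrist','w9.png')
print(proj(c,np.array([[.615,-.0222,.015]])))"
```

```text
0.46066464358508313 62.9120135307312 [ 0.32764195  0.33109256 -6.08606218]
t 17.1 yaw 79.4 p [ 0.6115 -0.0209  0.1638]
(0.615, -0.0222, 0.094, 79.2) x 1 [-0.0013, 0.0077, 0.1396, -0.0017, -0.0004, 0.0018]
[[329.43407549 204.4891874 ]]
```

View pics/w9.png

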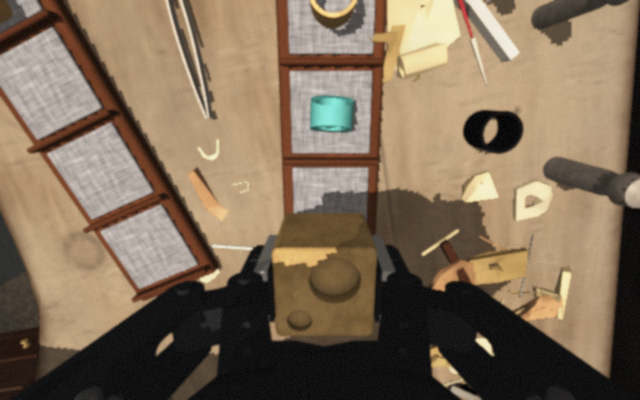

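Cube held (325,275); pad 3 centre column ≈331 vs predicted 329; ring centred at (332,113). Lower.

>>> move_arm([
  [-0.0013,0.008,0.06,0,0,0.002,0],
  [0,0,0.06,0,0,0,0],
  [0,0,0.016,0,0,0,0],
  [0,0,0.003,0,0,0,0],
  [0,0,0,0,0,0,0],
  [0,0,0,0,0,0,0],
])

```text
time: 17.9
position: [0.6173, -0.0236, 0.0962]
eef_rot: [0.771, 0.636, 0.001, 0.001]
wrist_force: [0.2, 0.2, -5.9]
gripper_width: 0.462
gripper_force: 62.7
```

```bash
python3 -c "
from h import *
s=sensors.get_state();print(s['wrist_force'],s['gripper_width'])
plan((.615,-.0222,.092,79.2))
"
```

```text
[ 0.16430235  0.24652144 -5.94728609] 0.46191232623152934
t 17.9 yaw 79.0 p [ 0.6173 -0.0236  0.0962]
(0.615, -0.0222, 0.092, 79.2) x 1 [0.0018, -0.0051, 0.0084, 0.0015, -0.0004, -0.0017]
```

>>> move_arm([
  [0.001,-0.003,0.004,0,0,0,0],
  [0,0,0.003,0,0,0,0],
  [0,0,0,0,0,0,0],
  [0,0,0,0,0,0,0],
])

```text
time: 18.4
position: [0.6151, -0.0228, 0.092]
eef_rot: [0.771, 0.636, -0.0, -0.0]
wrist_force: [-2.4, -0.3, 1.9]
gripper_width: 0.459
gripper_force: 63.5
```

Contact felt. Release and rise.

>>> move_arm([
  [0,0,0,0,0,0,0.6],
  [0,0,0,0,0,0,0.8],
  [0,0,0,0,0,0,1],
  [0,0,0,0,0,0,1],
  [0,0,-0.04,0,0,0,1],
  [0,0,-0.11,0,0,0,1],
  [0,0,0,0,0,0,1],
])

```text
time: 19.27
position: [0.6184, -0.0222, 0.1725]
eef_rot: [0.771, 0.636, 0.005, 0.003]
wrist_force: [1.3, 1.4, -0.5]
gripper_width: 0.997
gripper_force: 0.0
```

```bash
python3 top.py .055 .615 -.0222;  python3 -c "
from h import *
plan((.53,.08,.167,90),(.431,.152,.165,101))"
```

```text
2999 [614.51265881 -22.95663228] ((615.4915771484375, -22.54730987548828), (39.35837173461914, 39.794498443603516), 78.85324096679688)
t 19.32 yaw 79.0 p [ 0.6168 -0.0226  0.17  ]
(0.53, 0.08, 0.167, 90) x 3 [0.0606, -0.0662, 0.0018, 0.0014, -0.0002, -0.0406]
(0.431, 0.152, 0.165, 101) x 3 [0.0522, -0.0629, 0.0013, 0.0, 0.0, -0.0407]
```

>>> move_arm([
  [0.06,-0.066,0,0,0,-0.041,1],
  [0.06,-0.066,0,0,0,-0.041,1],
  [0.06,-0.066,0,0,0,-0.041,1],
  [0.052,-0.063,0.0015,0,0,-0.041,1],
  [0.052,-0.063,0.0015,0,0,-0.041,1],
  [0.052,-0.063,0.0015,0,0,-0.041,1],
  [0,0,0,0,0,0,1],
  [0,0,0,0,0,0,1],
])

```text
time: 20.32
position: [0.4296, 0.1498, 0.1641]
eef_rot: [0.635, 0.772, -0.0, 0.0]
wrist_force: [-0.2, -0.0, -0.4]
gripper_width: 0.997
gripper_force: 0.0
```

```bash
python3 top.py .035 .431 .152;  python3 -c "
from h import *
plan((.431,.152,.0905,101))"
```

```text
3003 [428.67431714 154.8450529 ] ((428.84295654296875, 154.30784606933594), (31.3400936126709, 44.874420166015625), 11.145345687866211)
t 20.38 yaw 101.1 p [0.43   0.1495 0.1641]
(0.431, 0.152, 0.0905, 101) x 2 [0.0023, 0.0014, 0.0736, 0.0001, 0.0002, 0.0004]
```

>>> move_arm([
  [0.008,0,0.05,0,0,0,1],
  [0,0,0.07,0,0,0,1],
  [0,0,0.029,0,0,0,1],
  [0,0,0,0,0,0,1],
  [0,0,0,0,0,0,0.7],
  [0,0,0,0,0,0,0.4],
  [0,0,0,0,0,0,0.2],
  [0,0,0,0,0,0,0],
])

```text
time: 21.38
position: [0.4289, 0.1542, 0.0905]
eef_rot: [0.635, 0.773, 0.001, 0.001]
wrist_force: [-1.1, -0.3, 5.8]
gripper_width: 0.361
gripper_force: 60.6
```

>>> move_arm([
  [0,0,0,0,0,0,0],
  [0,0,0,0,0,0,0],
])

```text
time: 21.62
position: [0.4289, 0.1542, 0.0905]
eef_rot: [0.635, 0.773, 0.001, 0.001]
wrist_force: [0.2, 0.7, 6.0]
gripper_width: 0.36
gripper_force: 60.6
```

```bash
python3 -c "
from h import *
s=sensors.get_state();print(s['gripper_width'],s['gripper_force'],s['wrist_force'])
plan((.4295,.1535,.16,101),(.603,-.0848,.16,79.2),step=.055)"
```

```text
0.35963057964836576 60.57010531425476 [0.18393666 0.65748379 6.00552348]
t 21.62 yaw 101.2 p [0.4289 0.1542 0.0905]
(0.4295, 0.1535, 0.16, 101) x 2 [-0.0008, 0.0006, -0.0695, 0.0006, 0.0, 0.001]
(0.603, -0.0848, 0.16, 79.2) x 6 [-0.0818, 0.0555, 0.0, 0.0, -0.0, 0.0404]
```

>>> move_arm([
  [0,0,-0.04,0,0,0,0],
  [0,0,-0.1,0,0,0,0],
  [-0.082,0.0555,0,0,0,0.0404,0],
  [-0.082,0.0555,0,0,0,0.0404,0],
  [-0.082,0.0555,0,0,0,0.0404,0],
  [-0.082,0.0555,0,0,0,0.0404,0],
  [-0.082,0.0555,0,0,0,0.0404,0],
  [-0.082,0.0555,0,0,0,0.0404,0],
])

```text
time: 22.62
position: [0.6033, -0.0856, 0.1596]
eef_rot: [0.77, 0.638, 0.0, -0.0]
wrist_force: [0.3, 0.6, 0.2]
gripper_width: 0.359
gripper_force: 59.9
```

>>> move_arm([
  [0,0,0,0,0,0,0],
  [0,0,0,0,0,0,0],
  [0,0,0,0,0,0,0],
])

```text
time: 23.0
position: [0.6022, -0.0822, 0.1598]
eef_rot: [0.769, 0.64, 0.0, -0.001]
wrist_force: [0.9, -0.2, -1.2]
gripper_width: 0.362
gripper_force: 59.9
```

```bash
python3 -c "
from h import *
s=sensors.get_state();print(s['gripper_width'],s['gripper_force'],s['wrist_force'])
plan((.603,-.0855,.0925,79.2),step=.07)
p,d,c=grab('wrist','w10.png')
print(proj(c,np.array([[.603,-.0855,.015]])))"
```

```text
0.3617823270059109 59.90154683589935 [ 0.86106025 -0.17032632 -1.21576362]
t 23.0 yaw 79.5 p [ 0.6022 -0.0822  0.1598]
(0.603, -0.0855, 0.0925, 79.2) x 1 [-0.0064, 0.0029, 0.1345, -0.0006, -0.0008, 0.0038]
[[325.94662109 209.67605181]]
```

View pics/w10.png

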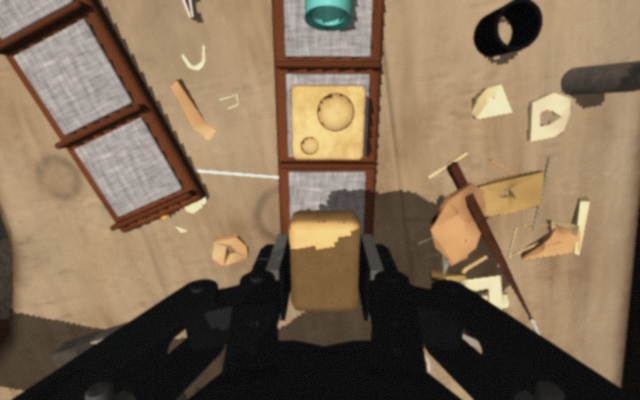

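Wax held level at (325,260); cube well centred at (328,122) on its pad; pad 4 centre ≈(328,207). Lower.

>>> move_arm([
  [-0.0037,0.0054,0.06,0,0,0.003,0],
  [0,0,0.05,0,0,0,0],
  [0,0,0.018,0,0,0,0],
  [0,0,0.004,0,0,0,0],
  [0,0,0,0,0,0,0],
  [0,0,0,0,0,0,0],
])

```text
time: 23.8
position: [0.6056, -0.0864, 0.0947]
eef_rot: [0.771, 0.637, 0.001, 0.001]
wrist_force: [0.3, 0.2, -0.5]
gripper_width: 0.358
gripper_force: 59.9
```

>>> move_arm([
  [0,0,0.003,0,0,0,0],
  [0,0,0,0,0,0,0],
])

```text
time: 24.05
position: [0.6051, -0.0866, 0.0923]
eef_rot: [0.771, 0.637, 0.0, 0.0]
wrist_force: [0.1, -0.2, -0.8]
gripper_width: 0.366
gripper_force: 59.9
```

>>> move_arm([
  [0.003,0,0.003,0,0,0,0],
  [0,0,0,0,0,0,0],
  [0,0,0,0,0,0,0.6],
  [0,0,0,0,0,0,0.8],
  [0,0,0,0,0,0,1],
  [0,0,0,0,0,0,1],
  [0,0,-0.04,0,0,0,1],
  [0,0,-0.11,0,0,0,1],
])

```text
time: 25.05
position: [0.6039, -0.0852, 0.165]
eef_rot: [0.771, 0.637, -0.002, -0.002]
wrist_force: [0.5, -0.3, 0.5]
gripper_width: 0.999
gripper_force: 0.0
```

>>> move_arm([
  [0.1,0,-0.05,0,0,0,1],
  [0.1,0,-0.1,0,0,0,1],
  [0,0,-0.08,0,0,0,1],
  [0,0,0,0,0,0,1],
  [0,0,0,0,0,0,1],
])

```text
time: 25.68
position: [0.6227, 0.0068, 0.2753]
eef_rot: [0.771, 0.636, -0.0, 0.0]
wrist_force: [-0.1, 0.4, -0.7]
gripper_width: 1.003
gripper_force: 0.0
```

```bash
python3 top.py .036 .6045 -.0845; python3 top.py .055 .615 -.0222; python3 -c "
import cv2
p=cv2.imread('pics/t_.036.png');cv2.imwrite('pics/fin.png',cv2.resize(p[0:330,220:460],None,fx=1.8,fy=1.8))"
```

```text
1053 [606.46742573 -83.65353079] ((606.6290893554688, -83.52290344238281), (44.49603271484375, 30.836273193359375), 79.03105163574219)
1282 [614.49693603 -23.70659263] ((615.6642456054688, -22.376300811767578), (40.0260124206543, 39.44453048706055), 79.0733642578125)
```

View pics/fin.png

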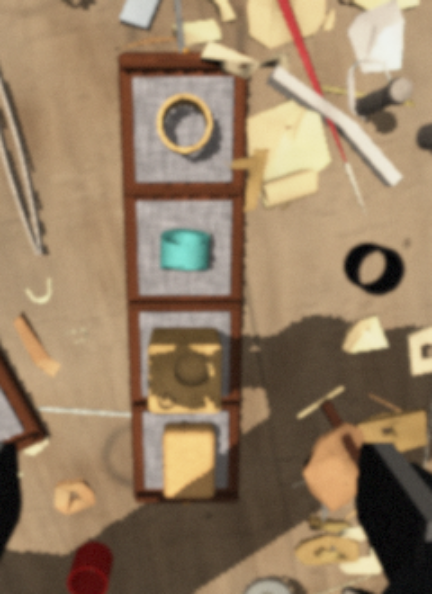

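The picture shows tube (185,123), ring (186,250), cube (186,370) and wax (189,460), each upright and centred on its own pad, in reversed order. The gripper is clear.

```bash
python3 -c "
from station import sign_off
print(sign_off())"
```

```text
the job is handed in; nothing more can be done
None
```

The job is done and handed in at about 26 s: all four pieces stand upright on the empty rack in reverse order — tube, ring, cube, wax from left to right — each within about 3 mm of the middle of its felt square by my last camera check.

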